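# Turn the proud bench dog home in the stop rail

### The job

Three aluminium bench dogs stand in the wooden stop rail on the bench; one of the two square-headed ones stands proud because its head is turned out of line with its square recess. Take it by the head and, without lifting it out of its hole, turn it a little at a time while pressing down until it drops fully home, then let go of it. Leave the other two dogs where they are.

Things in the scene. Friction and masses are not known exactly. Their poses are not given: they have to be found in the camera images.
- dog_mid (a point): Centre of the proud dog's head: aluminium block 38 x 38 x 50 mm tall, axes square to its faces, z up, over a round peg 20 mm across, 34 mm long. 0.2 kg. Its corners rest on the rail's top, this point 75 mm above the bench; turned 30-60 degrees off the rail's axes, peg 22 mm in its hole. Within 10 degrees of square (any quarter) it drops 12 mm: this point 63 mm up, 38 mm of head above the rail.
- rail: Stop rail: wooden bar, dark top layer on pale, fixed to the bench, 100 mm (its x) by 320 mm (its y), 50 mm tall; origin at its underside's centre. Three equal stations at y = -100, 0, +100 mm, x = 0: a square recess 45 x 45 mm, 12 mm deep, sides along the rail's x and y, and below it a round hole 24 mm across, through to the bench. Each holds one of the three dogs; which holds which varies.
- homedog_mid (a point): Centre of the head of the other square-headed dog (same shape and material), already home in its recess: square to the rail, 38 mm of its 50 mm head above the rail. To be left alone.
- rounddog_mid (a point): Centre, half-way up, of the round-headed aluminium dog: a disc 58 mm across and 14 mm thick that lies on the rail's top over the recess, as it should, with a round stub 38 mm across above it, 38 mm tall in all. To be left alone.
Not all that is in view belongs to the job. What is shaped like the part that bears dog_mid but pink or turquoise is not meant.

How it is judged:
By the outcome, as a careful person would: the job done as asked, in the order asked, and still so for the second after the job is handed in, with the robot touching nothing.
It also fails if it takes over 32 s, if anything falls off the work surface, if the arm or the gripper's body presses on something with over 40 N, if the wrist force passes 120 N, or if a joint passes its speed limit or range.

### The arm

A 7-joint arm with a two-finger parallel gripper is mounted at the origin on the work surface. World frame = base frame: x ahead of the robot, y to its left, z up, the work surface at z = 0. Lengths are in m, angles in rad, forces in N, time in s.
With the tool pointing down it reaches from about 0.4 to 0.85 m from the base axis. Payload 4.5 kg.
Tool frame: the origin (TCP) lies midway between the tips of the shut fingers; the grasp point (between the pads) lies manip.pinch_z behind it (manip.pinch_z is the distance from the TCP to the grasp point, in m); z points along the fingers, y is the line along which they close (so a half turn about z gives the same grasp; the last joint's range is limited). The gripper opens to 88 mm and grips with 3 to 60 N. Pads are 18 mm wide; open, the fingers measure 123 mm over their backs; the gripper's body (75 mm by 187 mm) begins 45 mm behind the grasp point.
Start: joints at [-1.096, 0.689, -0.195, 1.565, 0.157, 0.902, -0.215], TCP at [0.267, 0.565, 0.239] pointing down, gripper open.
Joint ranges: [-3.01, 3.01], [-0.46, 2.08], [-1.47, 1.51], [0.13, 2.56], [-1, 4.14], [0.04, 2.09], [-2.66, 2.66]. Speed limits (rad/s): [2.57, 2.57, 3.14, 3.14, 3.14, 3.14, 3.14].

### API

Orientations are given as a unit quaternion [w, x, y, z].
In Python, from rig import manip gives the robot as it stands.
- The arm moves only by the shell command python3 -m handwheel 'ROWS' [OPENING] [FORCE]. ROWS is JSON, a list of rows, each a list of 2 entries, a list of its own where there are three numbers: the shift along the world's x, y, z each as a share of 0.025 m, from -1 to 1, then the turn, a rotation vector about the world's x, y, z each as a share of 0.08 rad, from -1 to 1. In form: [[[tx, ty, tz], [wx, wy, wz]], ...]. A call has 1 to 20 rows; each row shifts and turns the commanded pose from where the row before left it; what a row does not reach is not made up. A row lasts 1/12 s, in which the tool goes at most 41.7 mm and 7.16 degrees, less where a joint would pass 70% of its speed; a pose out of reach is approached as far as the arm can. A call with a number of a shift or a turn outside -1 to 1 is refused whole. A call with a gripper value outside its range is refused whole. OPENING is the closure, from -1 (fully open) to 1 (shut), so that 0 is half open, set as the call begins (- or left out, the last holds). The fingers move at their own pace and stop on an object; FORCE is the grip in N (left out, the last holds). Time passes only in rows, so rows that do not move let the fingers close. It gives the time, the measured TCP pose, the force, the opening and the grip force at its end, in the units of the state.
- manip.state(): the state, without advancing time (a new reading comes with each control period).
- manip.get_image(name): name is "side" or "top" or "wrist"; returns a dict with "color" (480x640x3 uint8, red, green, blue), "K" (3x3 intrinsics, pixels), "rvec" (rotation vector, rad) and "tvec" (3), from world to camera coordinates, as OpenCV has them. Camera axes: x right, y down, z forward; pixel columns grow to the right and rows downward; lengths in m; the calibration is good to about 2 mm. A picture is of the moment at which its call begins. There is no depth.
- manip.finish_job(): hands the job in; it is judged then, once.
The state is a dict: "t": time; "joint_positions": joint angles; "dq": joint speeds; "joint_efforts": joint torques, N m; "tool_pos": TCP position; "orientation": TCP orientation; "contact_force": force on the tool from outside, world axes, zero at the start; "ft_torque": the same for the moment, N m; "grip_width": finger opening in m; "finger_force": force on a finger pad.
Only numpy, scipy, OpenCV 4.12 (cv2) and the standard library are available. Lean on these libraries where they do the work, as an engineer would, in place of code of your own. Each camera call takes 0.05 s, during which the arm holds its last target. There are 200 camera calls.

## Working session

There is one attempt and no reset: what is moved stays moved. The work goes in short steps, Python scripts to look and compute and a shell command to move; the robot and the scene stay as the last step left them, time stands still between calls to the robot, and variables do not carry over. Pictures are saved under pics/ and viewed, at most 10 in all, crops included, and the job is handed in when it is done.

```bash
mkdir -p pics; python3 - <<'E'
from rig import manip
import cv2
s=manip.state();print({k:s[k] for k in('t','tool_pos','orientation','grip_width','contact_force')},manip.pinch_z)
for n in('top','side'):
    d=manip.get_image(n);cv2.imwrite(f'pics/{n}0.png',d['color'][:,:,::-1]);print(n,d['K'].tolist(),d['rvec'],d['tvec'])
E
```

```text
{'t': 0.0, 'tool_pos': array([0.26643866, 0.56465973, 0.23791806]), 'orientation': array([-1.15456294e-04,  2.18568351e-01,  9.75821207e-01, -9.13130535e-04]), 'grip_width': 0.08807793681454447, 'contact_force': array([ 0.09138629, -0.78631379, -0.20271477])} 0.0187
top [[493.9379154627094, 0.0, 313.64267196000026], [0.0, 493.9379154627094, 235.78199525986892], [0.0, 0.0, 1.0]] [ 2.12528401 -2.16273796  0.16872751] [0.05770662 0.63406448 0.7309366 ]
side [[505.5995130730989, 0.0, 313.8847346732903], [0.0, 505.5995130730989, 243.76378718443382], [0.0, 0.0, 1.0]] [ 2.12532283 -0.45525001  0.24153899] [-0.5756341   0.23845803  0.43469036]
```

View pics/top0.png

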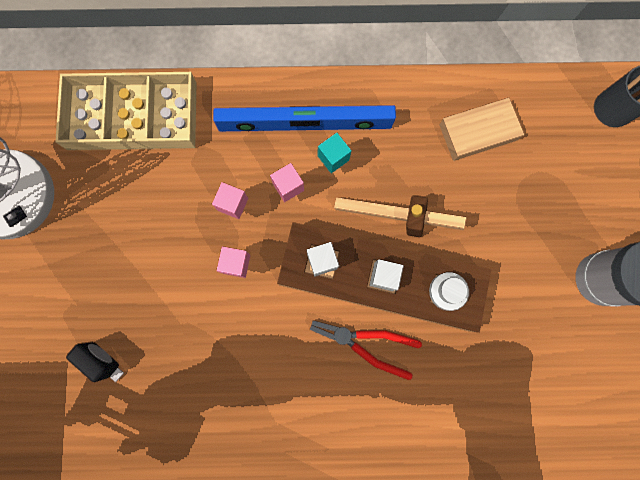

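View pics/side0.png

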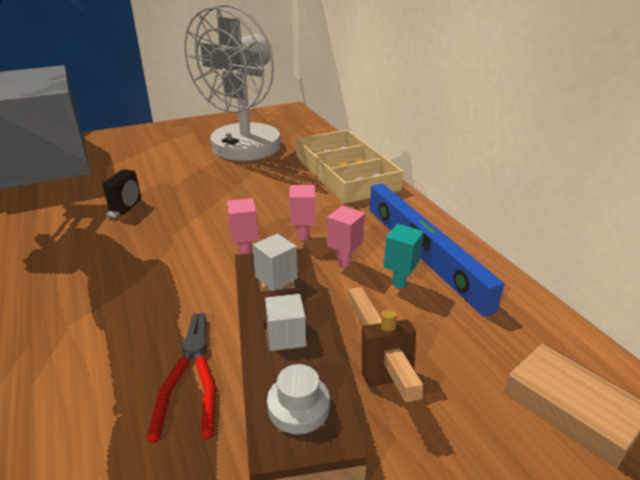

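Candidates in the top view are two grey square heads, at (322,259) and (387,275), the round one at (450,291), and pink/turquoise decoys off the rail. The head at (322,259) looks turned and shows recess beside it. I'll confirm that in an enlarged crop.

```bash
python3 - <<'E'
import cv2
i=cv2.imread('pics/top0.png')[210:340,270:510]
cv2.imwrite('pics/crop0.png',cv2.resize(i,(792,429),interpolation=cv2.INTER_CUBIC))
E
```

```text
(no output)
```

View pics/crop0.png

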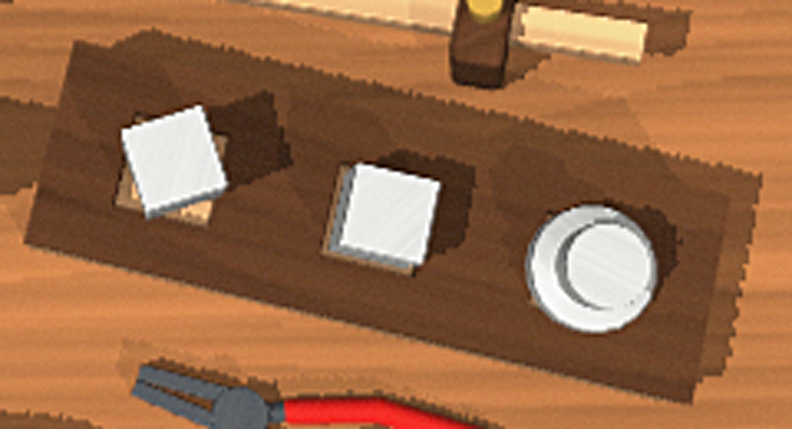

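The crop shows the left head, with corners at about (121,130), (203,105), (227,186) and (147,210), turned against its recess and casting a proud shadow. The middle head is square to the rail, so it's already home. The left one is the target.

```bash
cat >h.py <<'E'
import numpy as np,cv2
def world(d,uv,z):
    R=cv2.Rodrigues(d['rvec'])[0];t=np.array(d['tvec']).ravel();c=-R.T@t
    p=cv2.undistortPoints(np.array(uv,float).reshape(-1,1,2),d['K'],None).reshape(-1,2)
    r=np.c_[p,np.ones(len(p))]@R
    return c+r*((z-c[2])/r[:,2])[:,None]
def proj(d,P): return cv2.projectPoints(np.array(P,float),d['rvec'],d['tvec'],d['K'],None)[0].reshape(-1,2)
E
python3 - <<'E'
from rig import manip
from h import *
from scipy.spatial.transform import Rotation as Ro
d=manip.get_image('top')
f=lambda c:np.array(c)/3.3+[270-.35,210-.35]
def ang(P):
    e=np.roll(P,-1,0)-P;return np.degrees(np.angle(np.sum(((e[:,0]+1j*e[:,1])/np.hypot(e[:,0],e[:,1]))**4))/4),np.hypot(e[:,0],e[:,1])
for n,c,z in(('dog',[(121,130),(203,105),(227,186),(148,208)],.1),('home',[(357,163),(440,181),(420,264),(340,245)],.088),('rail',[(75,42),(760,175),(692,402),(25,242)],.05)):
    P=world(d,f(c),z);print(n,P.mean(0).round(4),ang(P))
    if n=='rail':print(P.round(3))
s=manip.state();q=s['orientation'];R=Ro.from_quat([*q[1:],q[0]]).as_matrix();print(R.round(3))
print(np.degrees(np.arctan2(R[1,1],R[0,1])),s['joint_positions'])
E
```

```text
dog [0.5951 0.0344 0.1   ] (np.float64(15.942235387065011), array([0.03818159, 0.03762428, 0.03625227, 0.03667049]))
home [ 0.5695 -0.0616  0.088 ] (np.float64(-14.370055607196836), array([0.03806195, 0.03845862, 0.0365521 , 0.03775239]))
rail [ 0.5719 -0.066   0.05  ] (np.float64(-15.393628524893593), array([0.33108617, 0.11215199, 0.31880301, 0.09823949]))
[[ 0.657  0.08   0.05 ]
 [ 0.587 -0.244  0.05 ]
 [ 0.482 -0.204  0.05 ]
 [ 0.562  0.104  0.05 ]]
[[-0.904  0.427 -0.001]
 [ 0.427  0.904 -0.001]
 [-0.    -0.001 -1.   ]]
64.74733376273872 [-1.09620521  0.6897785  -0.19454409  1.56607356  0.15727599  0.90252015
 -0.21511047]
```

```bash
python3 -m handwheel '[[[0.6,-1,0],[0,0,-0.5]],[[0.6,-1,0],[0,0,-0.5]],[[0.6,-1,0],[0,0,-0.5]],[[0.6,-1,0],[0,0,-0.5]],[[0.6,-1,0],[0,0,-0.5]],[[0.6,-1,0],[0,0,-0.5]],[[0.6,-1,0],[0,0,-0.5]],[[0.6,-1,0],[0,0,-0.5]],[[0.6,-1,0],[0,0,-0.5]],[[0.6,-1,0],[0,0,-0.5]],[[0.6,-1,0],[0,0,-0.5]],[[0.6,-1,0],[0,0,-0.5]],[[0.6,-1,0],[0,0,-0.5]],[[0.6,-1,0],[0,0,-0.5]],[[0.6,-1,0],[0,0,-0.5]],[[0.6,-1,0],[0,0,-0.5]],[[0.6,-1,0],[0,0,-0.5]],[[0.6,-1,0],[0,0,-0.5]],[[0.6,-1,0],[0,0,-0.5]],[[0,0,0],[0,0,0]]]' -1 30
cat >>h.py <<'E'
def st(m):
    from scipy.spatial.transform import Rotation as Ro
    s=m.state();q=s['orientation'];R=Ro.from_quat([*q[1:],q[0]]).as_matrix()
    print('t',round(s['t'],2),'pos',s['tool_pos'].round(4),'yaw',np.degrees(np.arctan2(R[1,1],R[0,1])).round(2),'z',R[:,2].round(3),'F',s['contact_force'].round(1),'T',s['ft_torque'].round(2),'w',round(s['grip_width'],4),'ff',s['finger_force'],'q',np.round(s['joint_positions'],2))
E
python3 -c "
from rig import manip;from h import *
st(manip)
for n in('wrist','top'):
  d=manip.get_image(n);cv2.imwrite(f'pics/{n}1.png',d['color'][:,:,::-1])"
```

```text
t: 1.82
tool_pos: [0.5545, 0.0829, 0.2386]
orientation: [0.002, 0.569, 0.822, -0.001]
contact_force: [0.5, -1.0, 0.3]
grip_width: 0.0882
finger_force: 0.0
t 1.82 pos [0.5545 0.0829 0.2386] yaw 20.57 z [ 0.002 -0.005 -1.   ] F [ 0.5 -1.   0.3] T [-0.12  0.01  0.03] w 0.0882 ff 0.0 q [-0.21  0.6  -0.03  1.77  0.03  0.77  0.1 ]
```

View pics/wrist1.png

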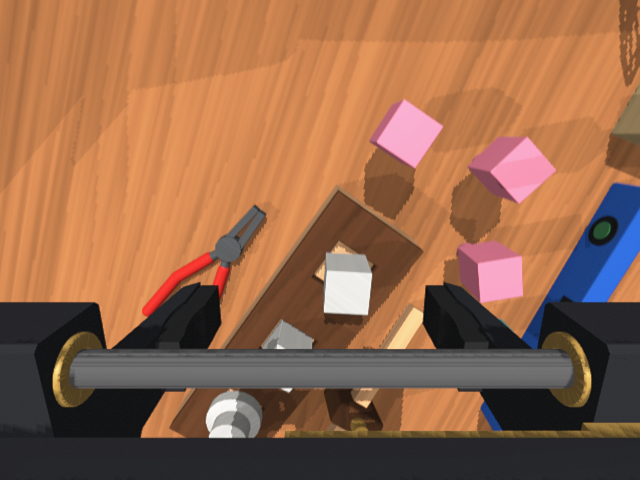

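The wrist view shows the proud dog at (347,285), nearly square to the fingers, with the home dog at (287,350) and the round one at (234,415). I'll refine the dog's pose from an enlarged crop.

```bash
python3 -c "
import cv2
i=cv2.imread('pics/wrist1.png')[235:330,290:410]
cv2.imwrite('pics/crop1.png',cv2.resize(i,(720,570),interpolation=cv2.INTER_CUBIC))"
```

```text
(no output)
```

View pics/crop1.png

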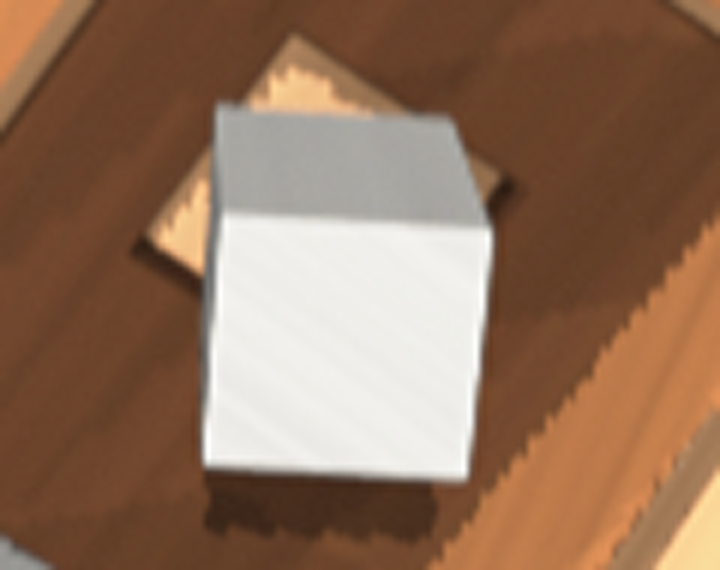

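The top face corners in the crop are (222,212), (491,229), (468,480) and (205,467).

```bash
python3 - <<'E'
from rig import manip
from h import *
d=manip.get_image('wrist')
P=world(d,np.array([(222,212),(491,229),(468,480),(205,467)])/6+[290-.4,235-.4],.1)
e=np.roll(P,-1,0)-P;print(P.mean(0),np.hypot(e[:,0],e[:,1]),np.degrees(np.arctan2(e[:,1],e[:,0])))
# recess corners
Q=world(d,np.array([(295,33),(512,182),(140,238)])/6+[289.6,234.6],.05);print(Q, np.degrees(np.arctan2(*(Q[1]-Q[0])[1::-1])),np.degrees(np.arctan2(*(Q[2]-Q[0])[1::-1])), (Q[1]+Q[2])/2)
st(manip)
E
```

```text
[0.59210716 0.04538059 0.1       ] [0.03702045 0.03801259 0.03738842 0.03848803] [  17.21139774  -71.77389176 -162.05275416  107.67032679]
[[0.57571913 0.07305182 0.05      ]
 [0.617393   0.06249722 0.05      ]
 [0.56511733 0.03210862 0.05      ]] -14.21226316423149 -104.51726398080888 [0.59125517 0.04730292 0.05      ]
t 1.97 pos [0.5512 0.0908 0.2385] yaw 21.22 z [-0.001  0.001 -1.   ] F [-0.3  1.6  0.8] T [-0.07  0.06  0.02] w 0.0879 ff 0.0 q [-0.22  0.6  -0.04  1.77  0.03  0.77  0.09]
```

```bash
python3 -m handwheel '[[[0.45,-0.55,0],[0,0,-0.3]],[[0.45,-0.55,0],[0,0,-0.3]],[[0.45,-0.55,0],[0,0,-0.3]],[[0.4,-0.55,0],[0,0,-0.2]],[[0,0,-0.7],[0,0,0]],[[0,0,-0.9],[0,0,0]],[[0,0,-0.9],[0,0,0]],[[0,0,-0.9],[0,0,0]],[[0,0,-0.9],[0,0,0]],[[0,0,-0.9],[0,0,0]],[[0,0,-0.7],[0,0,0]],[[0,0,-0.5],[0,0,0]],[[0,0,-0.4],[0,0,0]],[[0,0,0],[0,0,0]],[[0,0,0],[0,0,0]],[[0,0,0],[0,0,0]]]' -1 30
python3 -c "
from rig import manip;from h import *
st(manip)
d=manip.get_image('side');i=d['color'][200:440,200:520,::-1];cv2.imwrite('pics/side2.png',cv2.resize(i,(800,600)))"
```

```text
t: 3.3
tool_pos: [0.5961, 0.0357, 0.0697]
orientation: [0.001, 0.601, 0.8, 0.001]
contact_force: [0.6, -0.4, 0.4]
grip_width: 0.088
finger_force: 0.0
t 3.3 pos [0.5961 0.0357 0.0697] yaw 16.18 z [ 0.002  0.    -1.   ] F [ 0.6 -0.4  0.4] T [-0.01  0.06  0.01] w 0.088 ff 0.0 q [-0.13  0.89 -0.02  1.78  0.03  0.47  0.12]
```

View pics/side2.png

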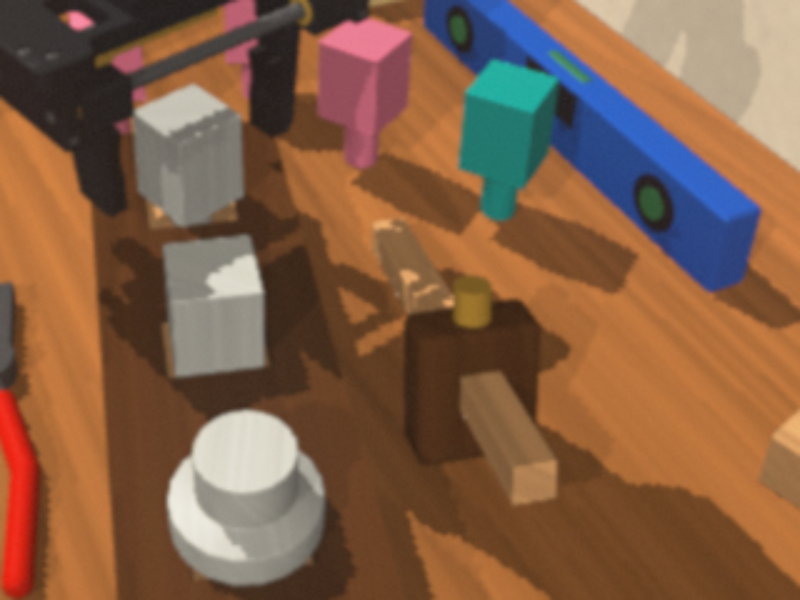

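The fingers straddle the proud dog, whose head is at (190,155) in the crop, and touch nothing else. Closing now.

```bash
python3 -m handwheel '[[[0,0,0],[0,0,0]],[[0,0,0],[0,0,0]],[[0,0,0],[0,0,0]],[[0,0,0],[0,0,0]],[[0,0,0],[0,0,0]],[[0,0,0],[0,0,0]],[[0,0,0],[0,0,0]],[[0,0,0],[0,0,0]],[[0,0,0],[0,0,0]],[[0,0,0],[0,0,0]]]' 1 35; python3 -c "
from rig import manip;from h import *
st(manip)"
```

```text
t: 4.18
tool_pos: [0.5954, 0.0353, 0.0687]
orientation: [0.0, 0.601, 0.799, 0.0]
contact_force: [0.3, 0.2, 0.0]
grip_width: 0.0378
finger_force: 34.9
t 4.18 pos [0.5954 0.0353 0.0687] yaw 16.15 z [ 0.  0. -1.] F [0.3 0.2 0. ] T [-0.02  0.03 -0.03] w 0.0378 ff 34.93755147792399 q [-0.13  0.89 -0.02  1.78  0.03  0.47  0.12]
```

Gripped squarely (37.8 mm). Next a light press, then small turns.

```bash
python3 -m handwheel '[[[0,0,-0.08],[0,0,0]],[[0,0,-0.08],[0,0,0]],[[0,0,0],[0,0,-0.4]],[[0,0,0],[0,0,-0.4]],[[0,0,0],[0,0,-0.4]],[[0,0,0],[0,0,0]]]'; python3 -c "
from rig import manip;from h import *
st(manip)"
```

```text
t: 4.68
tool_pos: [0.596, 0.0353, 0.0682]
orientation: [0.001, 0.639, 0.769, 0.001]
contact_force: [-5.7, -0.8, 26.3]
grip_width: 0.0377
finger_force: 34.9
t 4.68 pos [0.596  0.0353 0.0682] yaw 10.59 z [ 0.002  0.    -1.   ] F [-5.7 -0.8 26.3] T [-0.08  1.38 -0.1 ] w 0.0377 ff 34.92910461500287 q [-0.14  0.89  0.01  1.78 -0.01  0.47  0.06]
```

```bash
python3 -m handwheel '[[[0,0,0],[0,0,-0.4]],[[0,0,0],[0,0,-0.4]],[[0,0,0],[0,0,-0.4]],[[0,0,0],[0,0,-0.4]],[[0,0,0],[0,0,-0.4]],[[0,0,0],[0,0,-0.4]],[[0,0,0],[0,0,-0.4]],[[0,0,0],[0,0,-0.4]],[[0,0,-0.05],[0,0,-0.4]],[[0,0,0],[0,0,-0.3]],[[0,0,0],[0,0,0]]]'; python3 -c "
from rig import manip;from h import *
st(manip)"
```

```text
t: 5.6
tool_pos: [0.5949, 0.0353, 0.063]
orientation: [-0.0, 0.75, 0.661, -0.0]
contact_force: [1.1, -0.2, -1.7]
grip_width: 0.0378
finger_force: 34.9
t 5.6 pos [0.5949 0.0353 0.063 ] yaw -7.26 z [-0.001 -0.    -1.   ] F [ 1.1 -0.2 -1.7] T [-0.07  0.03 -0.01] w 0.0378 ff 34.94513721205294 q [-0.18  0.9   0.08  1.78 -0.14  0.46 -0.14]
```

It has entered the recess. I'll turn the rest of the way while pressing home.

```bash
python3 -m handwheel '[[[0,0,0],[0,0,-0.4]],[[0,0,0],[0,0,-0.4]],[[0,0,-0.06],[0,0,-0.4]],[[0,0,-0.06],[0,0,-0.3]],[[0,0,-0.06],[0,0,0]],[[0,0,-0.06],[0,0,0]],[[0,0,-0.06],[0,0,0]],[[0,0,-0.06],[0,0,0]],[[0,0,0],[0,0,0]]]'; python3 -c "
from rig import manip;from h import *
st(manip)"
```

```text
t: 6.35
tool_pos: [0.5953, 0.0353, 0.0567]
orientation: [-0.0, 0.789, 0.615, 0.0]
contact_force: [-4.5, 0.6, 17.0]
grip_width: 0.0379
finger_force: 34.9
t 6.35 pos [0.5953 0.0353 0.0567] yaw -14.1 z [ 0.     0.001 -1.   ] F [-4.5  0.6 17. ] T [-0.04  1.17  0.04] w 0.0379 ff 34.94588892906904 q [-0.19  0.91  0.1   1.79 -0.19  0.45 -0.21]
```

It came down exactly 12 mm and is now reacting. Relax the press, open, then retreat straight up.

```bash
python3 -m handwheel '[[[0,0,0.08],[0,0,0]],[[0,0,0],[0,0,0]]]'; python3 -m handwheel '[[[0,0,0],[0,0,0]],[[0,0,0],[0,0,0]],[[0,0,0],[0,0,0]],[[0,0,0],[0,0,0]],[[0,0,0],[0,0,0]],[[0,0,0],[0,0,0]],[[0,0,0],[0,0,0]],[[0,0,0],[0,0,0]],[[0,0,0.3],[0,0,0]],[[0,0,0.6],[0,0,0]],[[0,0,0.8],[0,0,0]],[[0,0,0.8],[0,0,0]],[[0,0,0.8],[0,0,0]],[[0,0,0.8],[0,0,0]],[[0,0,0.8],[0,0,0]],[[0,0,0.6],[0,0,0]],[[0,0,0],[0,0,0]],[[0,0,0],[0,0,0]],[[0,0,0],[0,0,0]],[[0,0,0],[0,0,0]]]' -1; python3 -c "
from rig import manip;from h import *
st(manip)
d=manip.get_image('side');i=d['color'][200:440,200:520,::-1];cv2.imwrite('pics/side3.png',cv2.resize(i,(800,600)))
# where the home position's head should appear in the crop
a=np.radians(-14.6);c=np.array([.595,.0355])
P=[[*(c+.019*np.array([x*np.cos(a)-y*np.sin(a),x*np.sin(a)+y*np.cos(a)])),z] for z in(.088,.05) for x,y in((1,1),(1,-1),(-1,-1),(-1,1))]
print(((proj(d,P)-[200,200])*2.5).round())"
```

```text
t: 6.52
tool_pos: [0.5958, 0.0353, 0.057]
orientation: [0.0, 0.788, 0.615, 0.001]
contact_force: [0.4, -0.3, -2.5]
grip_width: 0.0375
finger_force: 34.9
t: 8.18
tool_pos: [0.5945, 0.0353, 0.1929]
orientation: [-0.001, 0.788, 0.615, -0.001]
contact_force: [0.2, 0.3, -0.2]
grip_width: 0.0878
finger_force: 0.0
t 8.18 pos [0.5945 0.0353 0.1929] yaw -14.09 z [-0.002 -0.    -1.   ] F [ 0.2  0.3 -0.2] T [-0.02  0.08 -0.  ] w 0.0878 ff 0.0 q [-0.23  0.71  0.16  1.71 -0.16  0.73 -0.24]
[[221. 107.]
 [231. 151.]
 [151. 159.]
 [145. 114.]
 [223. 168.]
 [233. 214.]
 [156. 222.]
 [150. 176.]]
```

View pics/side3.png

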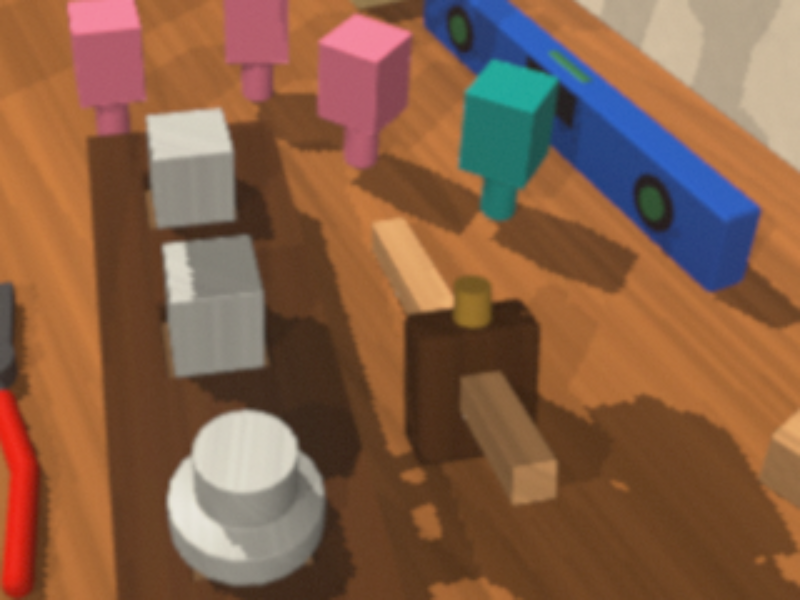

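The dog, with its top at (190,135), is square and seated at the same height as the home dog at (210,270). It matches the predicted corners to within a few pixels, and the other two dogs haven't moved.

```bash
python3 -c "
from rig import manip
print(manip.finish_job())"
```

```text
the job is handed in; nothing more can be done
None
```

The proud dog was turned about 30° under light pressure, dropped the full 12 mm home and was released; the other two dogs were left untouched, and I handed the job in at about 8 s.

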